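# Peel the stuck top tray off the nested stack and hold it over the basket

### The job

The top tray of the nested stack is snapped fast in the trays below it. Take it by the ear on its corner and peel it off: tip it up by that corner, a good ten degrees, with the opposite corner still resting on the stack, before lifting it away, and do not lift, tip or drag the trays below. Then finish holding it up in the gripper, level and still, a few centimetres above the rim of the white basket and over its middle, touching neither basket nor stack; do not put it down or let go, and leave the things lying around undisturbed.

Things in the scene. Friction and masses are not known exactly. Their poses are not given: they have to be found in the camera images.
- tray_ear (a point): Grip point of the ear: a grey plate standing upright on one corner of the top tray, 10 mm thick, 30 mm long, its top 14 mm above this point, its foot on the flange 24 mm below it. Its length runs along the tray's diagonal, (0.8, 0.6, 0) in the tray's axes, so it is pinched across (-0.6, 0.8, 0). Lifting here takes 4 to 8 N while the snaps let go; the tray weighs 0.12 to 0.2 kg.
- tray_center (a point): Centre of the top tray, a grey formed tray with six pockets: flange 168 x 128 mm, 4 mm thick; plug below it 147 x 104 mm. The point is half-way through the flange; the plug's underside is 16 mm below. x along the 168 mm side, y along the 128 mm side, z up. In this frame the flange corner opposite the ear, about which the tray tilts, is at (0.082, 0.062, 0), the ear's grip point is at (-0.066, -0.0495, 0.026).
- tray_stack: Two trays underneath, stuck together as one loose 1 kg piece, 160 x 120 x 56 mm, rims 168 x 128; origin at the centre of the underside, axes as the top tray's, whose plug sits 14 mm deep in it. A spring nub near each corner holds the top tray with about 4.5 N over the first 6 mm of lift there; lifted ear first they let go one after another, all but the farthest by 22 mm of lift at the ear.
- basket_mouth (a point): Middle of the mouth of the white slotted basket, level with its rim, 97 mm above the bench; the basket is 236 mm (its x) by 325 mm (its y), fixed to the bench, with a few 46 mm sleeves standing in it.
- tape_measure: Yellow tape measure lying on the bench, 71 x 96 x 37 mm; origin at the centre of its underside. Leave it alone.
- spanner: Combination spanner lying flat, 27 x 166 (its y) x 8 mm; origin at the centre of its underside. Leave it alone.
- v_block: Small grey V-block, 45 x 40 x 30 mm; origin at the centre of its underside. Leave it alone.
- top_tray: The top tray itself: its origin is the centre of the plug's underside, 16 mm below the centre point, axes alike.

How it is judged (in metres and radians):
On the way:
1. the tray is tipped up by its ear's end by over 7.5 degrees while the opposite corner still sits on the stack: its middle has risen less than 24 mm (angle between tray_center's own z axis and vertical above 0.13 rad and z of tray_center in the frame of tray_stack below 0.082 m and z of tray_ear in the frame of tray_stack above 0.104 m), for 0.1 s.
At the end, for the whole second after the job is handed in: The gripper holds the top tray still and level (within about 10 degrees), its centre within 40 mm of the middle of the basket seen from above and its flange 35 to 163 mm above the basket's rim, touching neither basket nor stack; the trays underneath stand flat within 25 mm of where they stood (horizontal distance between tray_center and basket_mouth below 0.04 m and height (world z) of tray_center between 0.132 and 0.26 m and angle between tray_center's own z axis and vertical below 0.17 rad and contact force between the fingers and top_tray above 1 N and contact force between top_tray and basket below 0.1 N and contact force between top_tray and tray_stack below 0.1 N and linear speed of top_tray below 0.03 m/s and angular speed of top_tray below 0.15 rad/s and distance of tray_stack from where it was at the start of the episode below 0.025 m and angle between tray_stack's own z axis and vertical below 0.03 rad); the arm keeps its last pose, push and grip.
It fails at once if the trays underneath are lifted, tipped or dragged (over 25 mm, or tilted over 5 degrees) (distance of tray_stack from where it was at the start of the episode above 0.025 m or angle between tray_stack's own z axis and vertical above 0.09 rad).
It fails at once if a bystander is pushed more than 30 mm (distance of any of tape_measure, spanner, v_block from where it was at the start of the episode above 0.03 m).
It also fails if it takes over 43 s, if anything falls off the work surface, if the arm or the gripper's body presses on something with over 40 N, if the wrist force passes 120 N, or if a joint passes its speed limit or range.

### The arm

A 6-joint arm with a two-finger parallel gripper is mounted at the origin on a cart in front of the work surface, level with it; the furniture and walls round the work are solid. World frame = base frame: x ahead of the robot, y to its left, z up, the work surface at z = 0. Lengths are in mm, angles in rad, forces in N, time in s.
With the tool pointing down it reaches from about 250 to 800 mm from the base axis. Payload 3.9 kg.
Tool frame: the origin (TCP) lies midway between the tips of the shut fingers; the grasp point (between the pads) lies 19 mm behind it; y points along the fingers, z is the direction in which the jaws open and shut, and the axes are right-handed (so a half turn about y gives the same grasp; the last joint's range is limited). The gripper opens to 85 mm and grips with 20 to 120 N. Pads are 22 mm wide; open, the fingers measure 114 mm over their backs; the gripper's body (76 mm by 85 mm) begins 54 mm behind the grasp point. The pads swing forward as they close: fully open they stand 13 mm farther back than shut.
Start: joints at [1.195, 0.26, -0.138, 1.173, 0, 1.571], TCP at [192.679, 488.355, 231.304] pointing down, gripper open.
Joint ranges: [-2.78, 2.78], [-0.83, 1.72], [-1.28, 1.37], [-1.9, 2.12], [-1.57, 1.48], [-3.14, 3.14]. Speed limits (rad/s): [2.57, 2.57, 3.14, 3.14, 3.14, 3.14].

### API

Orientations are given as a rotation vector (axis times angle).
In Python, from bench import r gives the robot as it stands.
- The arm moves only by the tool apply_moves, never from a script. Its argument "series" is a list of rows, each a list of 5 numbers: the shift along the tool's x, y, z in m, then the turn about the tool's y in degrees, then the opening, from -1 (shut) to 1 (fully open). A call has 1 to 12 rows; each row is the pose to reach, as a shift and turn from the pose measured when the call began, along the tool's axes at that moment; what a row does not reach only later rows make up. A row lasts 1/8 s, in which the tool goes at most 62.5 mm and 10.7 degrees, less where a joint would pass 70% of its speed; a pose out of reach is approached as far as the arm can. A call with a gripper value outside its range is refused whole. The fingers move at their own pace and stop on an object; "force" is the grip in N (left out, the last holds). Time passes only in rows, so rows that repeat a pose let the fingers close. It gives the time, the measured TCP pose, the force and the opening at its end, in the units of the state.
- r.read_state(): the state, without advancing time (a new reading comes with each control period).
- r.get_image(name): name is "scene" or "side" or "wrist"; returns a dict with "pixels" (384x512x3 uint8, blue, green, red), "z_map" (384x512 float32, mm along the optical axis (not along the pixel's ray), 0 where there is no reading), "mtx" (3x3 intrinsics, pixels), "R" (3x3) and "t" (3): a world point X has camera coordinates R X + t. Camera axes: x right, y down, z forward; pixel columns grow to the right and rows downward; lengths in mm; the calibration is good to about 2 mm. A picture is of the moment at which its call begins.
- r.finish_job(): hands the job in, once; it reports no verdict.
Trained networks look in a picture, given as the dict that the camera call returned (one of the last four; its "shot" number tells which), for a name from the list of things; names that differ only in an ending like _2 or _b are one class to them, and where a whole thing is asked for, a point or a joint stands for the part that bears it (a point fixed in the world has none). Each returns a list of dicts, best first, with "score" (0 to 1); they miss things now and then, are a little off and sometimes report something else, mostly with a low value. They report only what shows in the picture. A call takes as long as a camera call.
- r.boxes_of(picture, name): "bbox" ([centre column, centre row, width, height] in pixels, round what is visible of it).
- r.pinpoint(picture, name): "position" ([column, row] in pixels: a listed point, or the origin of a listed thing).
The state is a dict: "time": time; "joint_positions": joint angles; "qvel": joint speeds; "joint_torque": joint torques, N m; "ee_pos": TCP position; "eef_rot": TCP orientation; "force": force on the tool from outside, world axes, zero at the start; "torque": the same for the moment, N m; "gripper_width": finger opening in mm.
Only numpy, scipy, OpenCV 4.12 (cv2) and the standard library are available. Lean on these libraries where they do the work, as an engineer would, in place of code of your own. Each camera call takes 0.05 s, during which the arm holds its last target.

## Working session

There is one attempt and no reset: what is moved stays moved. The work goes in short steps, Python scripts to look and compute and a tool call to move; the robot and the scene stay as the last step left them, time stands still between calls to the robot, and variables do not carry over. Pictures are saved under pics/ and viewed, and the job is handed in when it is done.

Besides the shell and the picture viewer there is one more tool, called after "Emit:" by a JSON object that holds its "method" and its "body", one argument or row to a line. apply_moves: Moves the arm, as the interface text tells. Its arguments: {"type":"object","properties":{"series":{"type":"array"},"force":{"type":"number"}},"required":["series"]}

```bash
mkdir -p pics; ls; cat > h.py <<'E'
import numpy as np, cv2
from bench import r
from scipy.spatial.transform import Rotation as Ro
np.set_printoptions(precision=2,suppress=True)
def back(im,u,v,z):
    K=np.array(im["mtx"]);c=np.linalg.inv(K)@np.array([u,v,1.])*z
    return np.array(im["R"]).T@(c-np.array(im["t"]))
def cloud(im):
    K=np.array(im["mtx"]);z=np.array(im["z_map"]);h,w=z.shape
    u,v=np.meshgrid(np.arange(w),np.arange(h))
    c=np.stack([(u-K[0,2])/K[0,0]*z,(v-K[1,2])/K[1,1]*z,z],-1)-np.array(im["t"])
    return c@np.array(im["R"])
def onplane(im,u,v,h):
    R=np.array(im["R"]);t=np.array(im["t"]);K=np.array(im["mtx"])
    o=-R.T@t; d=R.T@np.linalg.inv(K)@np.array([u,v,1.]); return o+d*(h-o[2])/d[2]
E
python3 - <<'E'
from h import *
import pickle
for n in ["scene","side","wrist"]:
    im=r.get_image(n); cv2.imwrite(f"pics/{n}0.png",im["pixels"]); pickle.dump(im,open(f"{n}0.pkl","wb"))
    for k in ["tray_ear","tray_center","tray_stack","basket_mouth","tape_measure","spanner","v_block"]:
        for p in r.pinpoint(im,k)[:2]:
            u,v=p["position"]; z=im["z_map"][int(np.clip(v,0,383)),int(np.clip(u,0,511))]
            print(n,k,round(p["score"],2),np.array([u,v]),z,back(im,u,v,z))
print(r.read_state())
E
```

```text
pics
scene tray_ear 0.69 [194.9 136.7] 1218.4667 [499.11 351.46  80.8 ]
scene tray_center 0.77 [214.5 123.5] 1314.7584 [597.2  416.73  45.81]
scene tray_stack 0.98 [217.8 141.3] 1258.5271 [567.27 333.03  44.42]
scene tray_stack 0.48 [196.3 134.5] 1217.8411 [505.37 353.26  85.78]
scene basket_mouth 0.61 [271.  308.1] 909.94574 [ 422.87 -225.3    24.69]
scene tape_measure 0.65 [221.8 200.8] 1113.2421 [469.28 115.99  30.97]
scene spanner 0.5 [270.1 184.9] 1196.8505 [636.67 120.82  -1.34]
scene v_block 0.62 [257.2 134.5] 1208.4751 [666.26 249.76  92.9 ]
side tray_ear 0.82 [220.8 280.8] 817.07263 [498.37 365.57  78.03]
side tray_ear 0.42 [345.7 150.5] 307.5806 [239.05 515.11 575.11]
side tray_center 0.88 [183.6 285.3] 851.8926 [584.67 392.84  42.54]
side tray_center 0.43 [276.3 238.5] 978.69434 [462.82 154.33  31.6 ]
side basket_mouth 0.56 [344.1 151.1] 309.07516 [240.38 514.72 573.92]
side tape_measure 0.93 [276.4 240.6] 973.06586 [459.42 160.89  31.42]
side spanner 0.5 [228.4 219.8] 1088.2281 [634.25 117.97  -4.08]
side v_block 0.67 [158.6 267.3] 875.5414 [660.08 385.29  56.61]
{'time': 1.2, 'joint_positions': array([ 1.19,  0.26, -0.14,  1.17, -0.  ,  1.57]), 'qvel': array([-0.,  0., -0.,  0., -0.,  0.]), 'joint_torque': array([  0.  , -40.56,  25.42,   0.  ,  -0.  ,   0.  ]), 'ee_pos': array([192.7 , 488.34, 231.31]), 'eef_rot': array([-1.55,  0.29, -0.29]), 'force': array([0.11, 0.36, 0.37]), 'torque': array([0.03, 0.03, 0.03]), 'gripper_width': 85.59097677199632}
```

View pics/scene0.png

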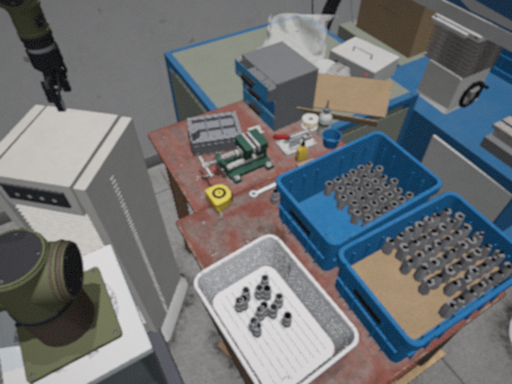

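View pics/side0.png

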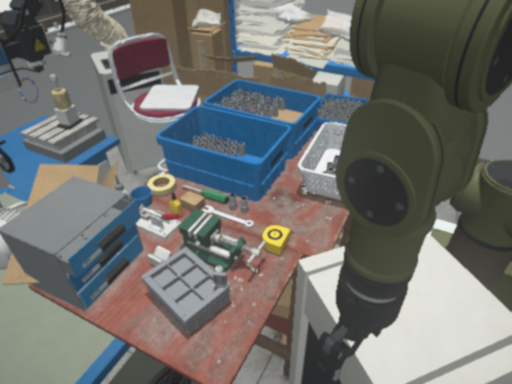

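```bash
python3 - <<'E'
from h import *
import pickle
for n,(u0,v0,s,w) in {"scene":(170,90,8,100),"side":(120,240,5,160)}.items():
    im=pickle.load(open(f"{n}0.pkl","rb")); c=im["pixels"][v0:v0+int(w*.75),u0:u0+w]
    cv2.imwrite(f"pics/{n}0z.png",cv2.resize(c,None,fx=s,fy=s,interpolation=cv2.INTER_CUBIC))
    P=cloud(im); print(n,-np.array(im["R"]).T@np.array(im["t"]),np.array(im["mtx"]).ravel())
    # top surfaces near stack
    m=(P[...,0]>400)&(P[...,0]<720)&(P[...,1]>270)&(P[...,1]<520)&(P[...,2]>15)
    h,e=np.histogram(P[m][:,2],bins=np.arange(15,110,4)); print(list(zip(e,h)))
    m2=m&(P[...,2]>75); print(P[m2].min(0),P[m2].max(0))
    m=(P[...,1]<0)&(P[...,2]>80)&(P[...,2]<110)&(P[...,0]>100)&(P[...,0]<800); print("bk",P[m].min(0),P[m].max(0),m.sum())
E
```

```text
scene [ 197.2  -534.66  899.37] [387.89   0.   257.11   0.   387.89 185.56   0.     0.     1.  ]
[(np.int64(15), np.int64(39)), (np.int64(19), np.int64(46)), (np.int64(23), np.int64(36)), (np.int64(27), np.int64(50)), (np.int64(31), np.int64(45)), (np.int64(35), np.int64(19)), (np.int64(39), np.int64(72)), (np.int64(43), np.int64(395)), (np.int64(47), np.int64(215)), (np.int64(51), np.int64(88)), (np.int64(55), np.int64(206)), (np.int64(59), np.int64(370)), (np.int64(63), np.int64(48)), (np.int64(67), np.int64(13)), (np.int64(71), np.int64(9)), (np.int64(75), np.int64(10)), (np.int64(79), np.int64(17)), (np.int64(83), np.int64(6)), (np.int64(87), np.int64(17)), (np.int64(91), np.int64(57)), (np.int64(95), np.int64(15)), (np.int64(99), np.int64(13)), (np.int64(103), np.int64(0))]
[490.35 270.2   75.09] [678.77 366.8  101.47]
bk [ 283.09 -467.05   80.  ] [799.99  -0.01 109.99] 5474
side [180.93 778.52 742.59] [372.11   0.   259.99   0.   372.11 192.12   0.     0.     1.  ]
[(np.int64(15), np.int64(227)), (np.int64(19), np.int64(217)), (np.int64(23), np.int64(170)), (np.int64(27), np.int64(113)), (np.int64(31), np.int64(71)), (np.int64(35), np.int64(100)), (np.int64(39), np.int64(989)), (np.int64(43), np.int64(911)), (np.int64(47), np.int64(194)), (np.int64(51), np.int64(302)), (np.int64(55), np.int64(1140)), (np.int64(59), np.int64(260)), (np.int64(63), np.int64(38)), (np.int64(67), np.int64(37)), (np.int64(71), np.int64(48)), (np.int64(75), np.int64(46)), (np.int64(79), np.int64(54)), (np.int64(83), np.int64(38)), (np.int64(87), np.int64(101)), (np.int64(91), np.int64(46)), (np.int64(95), np.int64(41)), (np.int64(99), np.int64(1)), (np.int64(103), np.int64(0))]
[489.43 270.1   75.09] [678.92 371.62  99.67]
bk [  391.77 -1388.05    80.08] [799.69  -0.7  110.  ] 1652
```

View pics/scene0z.png

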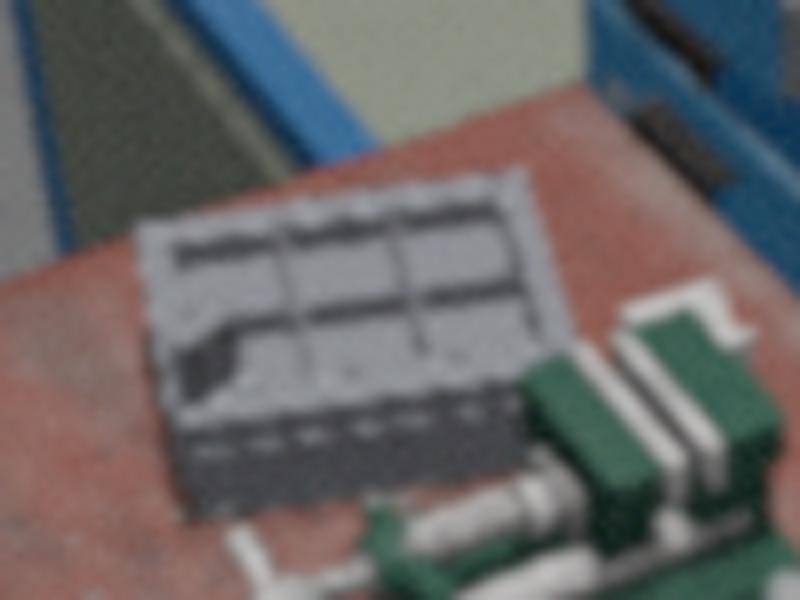

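View pics/side0z.png

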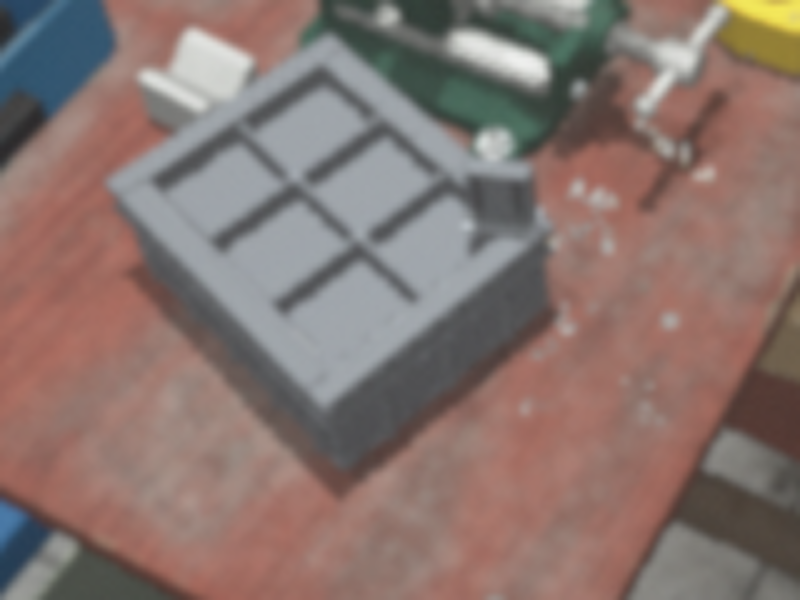

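```bash
python3 - <<'E'
from h import *
import pickle
from scipy import ndimage
for n in ["scene","side"]:
    im=pickle.load(open(f"{n}0.pkl","rb")); P=cloud(im)
    m=(P[...,0]>400)&(P[...,0]<720)&(P[...,1]>300)&(P[...,1]<520)
    # flange-level
    f=m&(P[...,2]>52)&(P[...,2]<66)
    l,k=ndimage.label(f,np.ones((3,3))); sz=ndimage.sum(f,l,range(1,k+1)); print(sz)
    b=l==1+np.argmax(sz); ys,xs=np.nonzero(b); Q=P[b]; print("z",np.median(Q[:,2]))
    print(cv2.minAreaRect(Q[:,:2].astype(np.float32)), cv2.boxPoints(cv2.minAreaRect(Q[:,:2].astype(np.float32))))
    e=m&(P[...,2]>72)&(P[...,0]<540)&(P[...,1]>330)
    Q=P[e]; print("ear",len(Q),Q.mean(0),Q.min(0),Q.max(0)); 
    if len(Q)>3: print(cv2.minAreaRect(Q[:,:2].astype(np.float32)))
    # basket
    m=(P[...,0]>230)&(P[...,0]<620)&(P[...,1]<-40)&(P[...,1]>-420)&(P[...,2]>88)&(P[...,2]<108)
    Q=P[m]; print("bk",len(Q)); print(cv2.minAreaRect(Q[:,:2].astype(np.float32)))
E
```

```text
[674.]
z 59.63236277957897
((583.3212890625, 388.1409912109375), (134.01795959472656, 167.78933715820312), 72.83673095703125) [[483.39 348.87]
 [643.71 299.36]
 [683.25 427.41]
 [522.94 476.92]]
ear 76 [504.03 357.46  88.56] [489.76 350.96  72.49] [521.24 366.8  101.47]
((505.550048828125, 358.87811279296875), (32.42803192138672, 12.389421463012695), 13.100515365600586)
bk 2568
((455.66815185546875, -239.23199462890625), (329.4692687988281, 377.2760009765625), 3.8678836822509766)
[1589.]
z 57.40935953555052
((582.24609375, 389.8899230957031), (128.62757873535156, 170.3858184814453), 72.6576156616211) [[481.76 353.89]
 [644.4  303.11]
 [682.74 425.89]
 [520.1  476.67]]
ear 146 [502.88 364.25  87.3 ] [489.43 352.68  72.02] [517.99 371.62  99.67]
((504.71337890625, 361.5443115234375), (29.837312698364258, 12.789497375488281), 20.746042251586914)
bk 539
((528.1126708984375, -240.89125061035156), (202.97763061523438, 367.3114013671875), 11.571826934814453)
```

```bash
python3 - <<'E'
from h import *
import pickle
im=pickle.load(open("scene0.pkl","rb")); P=cloud(im); S=pickle.load(open("side0.pkl","rb")); PS=cloud(S)
print("mouth",onplane(im,271,308.1,97))
for uv in [(197,275),(275,237),(357,335)]: print(uv,onplane(im,*uv,97))
m=(P[...,0]>230)&(P[...,0]<620)&(P[...,1]<-40)&(P[...,1]>-420)&(P[...,2]>90)&(P[...,2]<108)
v=(m*255).astype(np.uint8); cv2.imwrite("pics/bm.png",cv2.resize(v,None,fx=1.5,fy=1.5))
from scipy import ndimage
l,k=ndimage.label(m,np.ones((3,3)))
for i in range(1,k+1):
    Q=P[l==i]
    if len(Q)>40: print(len(Q),Q.min(0),Q.max(0),cv2.minAreaRect(Q[:,:2].astype(np.float32)))
print("ear pin", onplane(im,194.9,136.7,84),onplane(S,220.8,280.8,84),"ctr",onplane(im,214.5,123.5,58),onplane(S,183.6,285.3,58))
ear=np.array([505,361])
d=np.array([.942,.336]);p=np.array([-.336,.942])
for C in (P,PS):
    Q=C[(C[...,0]>400)&(C[...,0]<700)&(C[...,1]>200)&(C[...,1]<520)&(C[...,2]>15)]
    a=(Q[:,:2]-ear)@d; b=(Q[:,:2]-ear)@p
    for lo in range(-110,60,10):
        s=(abs(a)<55)&(b>=lo)&(b<lo+10); s2=(abs(a)<15)&(b>=lo)&(b<lo+10)
        print(lo,Q[s,2].max() if s.any() else 0,Q[s2,2].max() if s2.any() else 0)
st=r.read_state(); R=Ro.from_rotvec(st["eef_rot"]).as_matrix(); print(R)
for x in (P,):
    Q=x[(x[...,0]>100)&(x[...,0]<750)&(x[...,1]<500)&(x[...,1]>-350)]
    s=Q[:,2]>130; print(np.histogram2d(Q[s,0],Q[s,1],bins=[np.arange(100,751,50),np.arange(-350,501,50)])[0].astype(int))
E
```

```text
mouth [ 404.21 -250.88   97.  ]
(197, 275) [300.29 -98.37  97.  ]
(275, 237) [ 509.09 -101.49   97.  ]
(357, 335) [ 526.13 -389.54   97.  ]
213 [ 583.   -212.94   90.03] [618.86 -41.03 107.87] ((593.01953125, -128.62164306640625), (24.200435638427734, 173.5685272216797), 9.373017311096191)
1918 [ 283.09 -411.89   90.01] [534.38 -80.64 101.25] ((409.0464782714844, -248.3119659423828), (235.21324157714844, 324.498046875), 3.8678836822509766)
262 [ 580.39 -419.37   90.1 ] [ 593.6  -249.66  107.98] ((586.4993896484375, -334.4095764160156), (169.77464294433594, 9.434894561767578), 88.38919067382812)
ear pin [497.93 348.    84.  ] [495.52 369.28  84.  ] ctr [591.49 403.14  58.  ] [575.75 401.35  58.  ]
-110 68.59314052105512 66.07199520195363
-100 65.53712052125209 65.53712052125209
-90 63.83562429292999 0
-80 69.37899913874259 0
-70 67.4462425130171 0
-60 62.78915259952668 0
-50 64.05773027677678 0
-40 65.13094015940717 0
-30 63.659687616070315 62.15416756745424
-20 63.58609774997704 63.58609774997704
-10 101.4671044568928 101.4671044568928
0 99.69269919793247 99.69269919793247
10 59.0384
[... 1252 characters left out ...]
0    0    0    0    0    0    0    0    0    0    0
     0    0    0]
 [   0    0    0    0    0    0    0    0    0    0    0    0    0    0
     0    0    0]
 [   0    0    0    0    0    0    0    0    0    0    0    0    0    0
     0    0    0]
 [   0    0    0    0    0    0    0    0    0    0    0    0    0    0
     0    0    0]
 [ 221  197  164  171  154  140  125   52    0    0    0    0    0    0
     0    0    0]
 [   0    0  308    0    0    0    0  139    0    0    0    0    0    0
     0    0    0]
 [   0    0  302    0    0    0    0  131    0    0    0    0    0    0
     0    0    0]
 [   0    0  279    0    0    0    0  130    0    0    0    0    0   72
   150  139   89]]
```

View pics/bm.png

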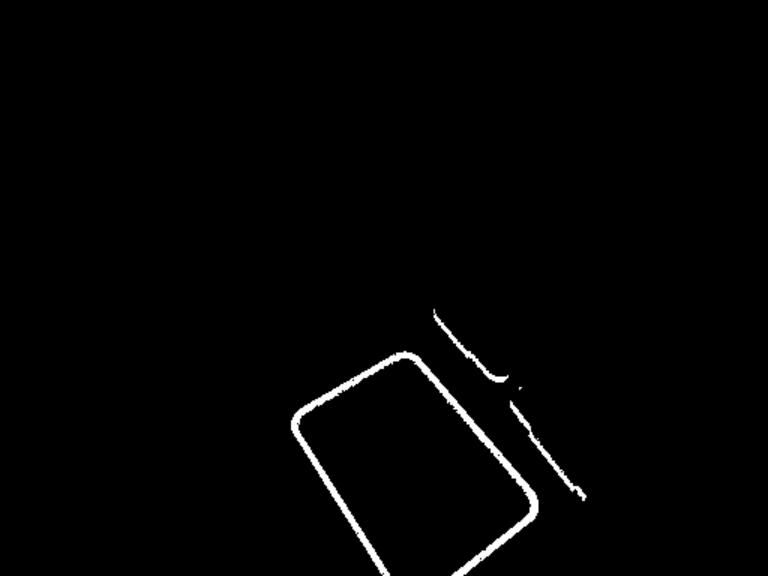

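```bash
python3 - <<'E'
from h import *
import pickle
from scipy.stats import binned_statistic_2d as b2
for n in ["scene","side"]:
    P=cloud(pickle.load(open(n+"0.pkl","rb"))).reshape(-1,3)
    P=P[(P[:,2]<800)&(P[:,2]>-400)]
    h=b2(P[:,0],P[:,1],P[:,2],np.nanmax,bins=[np.arange(0,751,50),np.arange(-350,551,50)])[0]
    print(n);print(np.nan_to_num(h,nan=-1).astype(int))
# wanted rotation
a=np.arctan2(-.336*1,.942)
R=Ro.from_rotvec(r.read_state()["eef_rot"]).as_matrix()
for s in (1,-1):
    z=s*np.array([-.336,.942,0]); 
    x,zz=z@R[:,0],z@R[:,2]; print(s,np.degrees(np.arctan2(x,zz)))
T=np.array([505,361,160])-r.read_state()["ee_pos"]; print(R.T@T)
E
```

```text
scene
[[ -1  -1  -1   3  13 293 293 293 293  -1  -1 205 229 230 230 227 226  -1]
 [ -1  -1  -1   4  13 275 292 293  18  14 202 229 230 229 230 229 228 226]
 [ -1  -1  -1   3   4  15  15 243  16   5 230 229 229 229 230 230 231 228]
 [ -1  -1  -1  -2  -1  -1   0   0  -2   0 227 229 230 229 229 537 537 260]
 [ -1  -1  -1  -1  -1  -1  -1  -1  -1  -1  -1 227 230 229 230 533 515 404]
 [101  99 100 100 101  97  -1  -1  -1  -1  -1  -1 226 228 229 229  -1  -1]
 [ 99  97  85  74 100 100   3   3   4   4  -1  -1  -1 226 227  -1  -1  -1]
 [  8  51  52  52  97 100   6   4   5   4   3   3   5   4   4   5   6   6]
 [  7  52  53  54  72 101   4   5  23  38  36   5   5   5   8   5   5   7]
 [  6   7  51  50  78 100  14   5  23  39  57  70  69  70 100   4   6   5]
 [100 100  99 100  99  99   3   4   4  38  37  75  68  65 101  66  64   5]
 [155 154 155 155 155 154 155 155   7  10  22  76  75  64  62  64  63   2]
 [ 82  82 155  -1  -1  -1  -1 155  47  11  20  96  96  64  61  64  -1   8]
 [ 82  81 156  -1   8   7   8 155  -1   4  22  97  96  65  64  64  -1   5]
 [128 129 155  -1  28  43  57 158  -1  31  1
[... 527 characters left out ...]
0  -1  -1  -1 224 224  -1  -1  -1]
 [ -1  -1  -1  -1  68  95   4   1   1   1   0   0   1   1   2   1   2   1]
 [ -1  49  48  50  61  97   2   1  21  34  35   2   1   1   9   1   1   2]
 [  3   2  49  46  54  95  11   1  19  36  56  69  67   4  98  59   2   2]
 [ 97  97  97  95  96  96   0   1   0  35  33  72  70  61  99  60  61   2]
 [151 152 150 153 151 152 152 151   1   6  16  89  87  60  58  60  60   2]
 [ -1  -1 151  -1  -1  -1  -1 151  45   6   0  93  92  60  60  61  55   1]
 [ -1  -1 151  90  -1  -1  -1 150  43   6  -1  92  92  59  60  60   2   1]
 [124 123 152 110  -1  -1  -1 151  25  28   3  79   7 188 189 189 189 189]]
1 -41.16243562855631
-1 138.8375643714437
[337.24  71.31  -3.83]
```

View pics/wrist0.png

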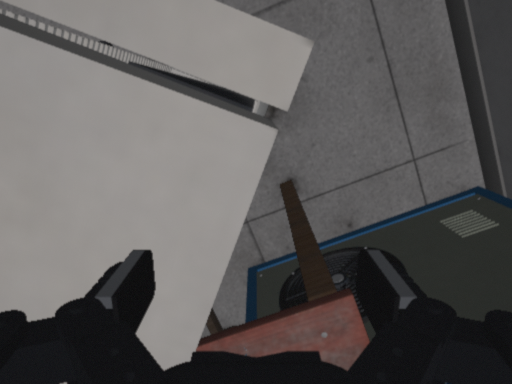

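Emit:
{"method": "apply_moves", "body": {
  "series": [
    [0,-0.06,0,0,1],
    [0,-0.12,0,0,1],
    [0.06,-0.12,0,-10,1],
    [0.12,-0.12,0,-20,0.5],
    [0.18,-0.12,0,-30,0.5],
    [0.24,-0.12,-0.002,-41.2,0.5],
    [0.3,-0.1,-0.004,-41.2,0.5],
    [0.337,-0.05,-0.004,-41.2,0.5],
    [0.337,0,-0.004,-41.2,0.3],
    [0.337,0.02,-0.004,-41.2,0.3],
    [0.337,0.02,-0.004,-41.2,0.3]
  ]
}}

```text
time: 2.58
ee_pos: [503.6, 359.8, 209.0]
eef_rot: [-1.556, -0.266, 0.273]
force: [0.0, 0.2, 0.8]
gripper_width: 55.4
```

```bash
python3 - <<'E'
from h import *
import pickle
st=r.read_state();print(st)
n="wrist";im=r.get_image(n); cv2.imwrite(f"pics/{n}1.png",im["pixels"]); pickle.dump(im,open(f"{n}1.pkl","wb"))
P=cloud(im)
m=(P[...,0]>400)&(P[...,0]<720)&(P[...,1]>270)&(P[...,1]<520)
f=m&(P[...,2]>52)&(P[...,2]<66); Q=P[f];print(len(Q),np.median(Q[:,2]));rc=cv2.minAreaRect(Q[:,:2].astype(np.float32));print(rc,cv2.boxPoints(rc))
e=m&(P[...,2]>75)&(P[...,2]<105)&(P[...,0]<540)&(P[...,1]>330);Q=P[e];print(len(Q),Q.mean(0),Q.min(0),Q.max(0),cv2.minAreaRect(Q[Q[:,2]>93][:,:2].astype(np.float32)))
for k in ["tray_ear","tray_center"]:
    for p in r.pinpoint(im,k)[:2]: print(k,p,onplane(im,*p["position"],84 if k=="tray_ear" else 58))
E
```

```text
{'time': 2.575, 'joint_positions': array([0.62, 0.44, 0.07, 1.21, 0.  , 0.28]), 'qvel': array([ 0.01, -0.03,  0.07,  0.02,  0.  ,  0.  ]), 'joint_torque': array([ -0.27, -48.93,  24.61,  -0.22,  -0.01,  -0.  ]), 'ee_pos': array([503.58, 359.83, 209.04]), 'eef_rot': array([-1.56, -0.27,  0.27]), 'force': array([0.03, 0.17, 0.77]), 'torque': array([ 0.02,  0.  , -0.01]), 'gripper_width': 55.4343462602122}
8158 58.202173674488336
((570.7672119140625, 348.6649475097656), (206.785400390625, 168.49783325195312), 72.80044555664062) [[459.71 274.81]
 [620.68 224.98]
 [681.82 422.52]
 [520.86 472.35]]
560 [502.38 357.54  94.62] [489.17 349.16  75.43] [518.95 367.31  98.24] ((504.1846618652344, 358.28387451171875), (29.867849349975586, 10.8408784866333), 21.511518478393555)
tray_ear {'position': [252.1, 189.9], 'score': 0.92} [505.55 356.76  84.  ]
tray_center {'position': [254.5, 268.5], 'score': 0.67} [584.2  386.72  58.  ]
```

View pics/wrist1.png

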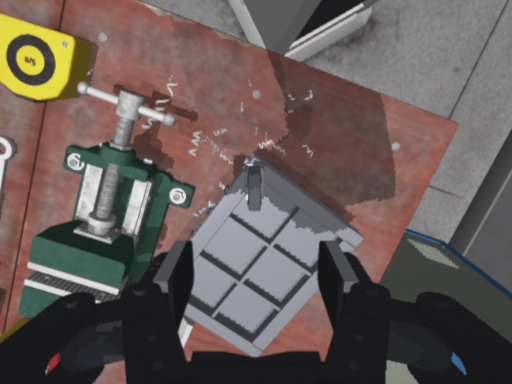

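```bash
python3 - <<'E'
from h import *
st=r.read_state(); print(st["ee_pos"])
R=Ro.from_rotvec(st["eef_rot"]).as_matrix(); print(R)
print(R.T@(np.array([504.5,358.8,67])-st["ee_pos"]))
d=np.array([np.cos(np.radians(20)),np.sin(np.radians(20)),0]);print(R.T@d)
E
```

```text
[505.39 361.72 212.94]
[[ 0.94  0.   -0.34]
 [ 0.34  0.    0.94]
 [ 0.   -1.    0.  ]]
[ -2.2  145.94  -2.56]
[1.   0.   0.01]
```

Emit:
{"method": "apply_moves", "body": {
  "series": [
    [-0.002,0.05,-0.0022,0,0.1],
    [-0.002,0.1,-0.0022,0,0.1],
    [-0.002,0.13,-0.0022,0,0.1],
    [-0.002,0.144,-0.0022,0,0.1],
    [-0.002,0.145,-0.0022,0,0.1],
    [-0.002,0.145,-0.0022,0,0.1]
  ],
  "force": 25
}}

```text
time: 3.48
ee_pos: [505.9, 360.2, 69.9]
eef_rot: [-1.551, -0.274, 0.265]
force: [0.2, -0.1, -0.8]
gripper_width: 47.2
```

```bash
python3 - <<'E'
from h import *
import pickle
for n in ["wrist","side"]:
    im=r.get_image(n); cv2.imwrite(f"pics/{n}2.png",im["pixels"])
    P=cloud(im)
    e=(P[...,2]>88)&(P[...,2]<104)&(P[...,0]<525)&(P[...,0]>485)&(P[...,1]>340)&(P[...,1]<378);Q=P[e]
    if len(Q)>5: print(n,len(Q),Q.mean(0),cv2.minAreaRect(Q[:,:2].astype(np.float32)))
c=cv2.imread("pics/side2.png")[220:340,140:300];cv2.imwrite("pics/side2z.png",cv2.resize(c,None,fx=5,fy=5,interpolation=2))
print(r.read_state())
E
```

```text
wrist 2154 [501.6  357.81  95.62] ((504.0486755371094, 358.16912841796875), (25.752601623535156, 49.03416442871094), 69.03948974609375)
side 35 [498.27 357.84  93.22] ((504.9626159667969, 352.28765869140625), (17.7396240234375, 32.44690704345703), 33.00788879394531)
{'time': 3.575, 'joint_positions': array([ 0.62,  0.52, -0.17,  0.87,  0.  ,  0.28]), 'qvel': array([-0.  ,  0.  , -0.01, -0.  , -0.  , -0.  ]), 'joint_torque': array([  0.02, -51.58,  22.45,  -0.03,   0.  ,   0.  ]), 'ee_pos': array([505.77, 360.07,  69.74]), 'eef_rot': array([-1.55, -0.27,  0.27]), 'force': array([ 1.02, -0.08, -0.48]), 'torque': array([0.05, 0.04, 0.03]), 'gripper_width': 47.115674337580714}
```

View pics/wrist2.png

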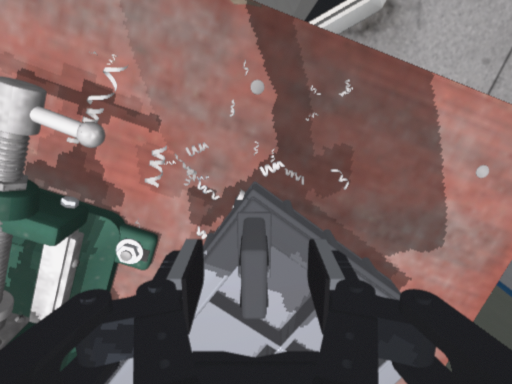

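View pics/side2z.png

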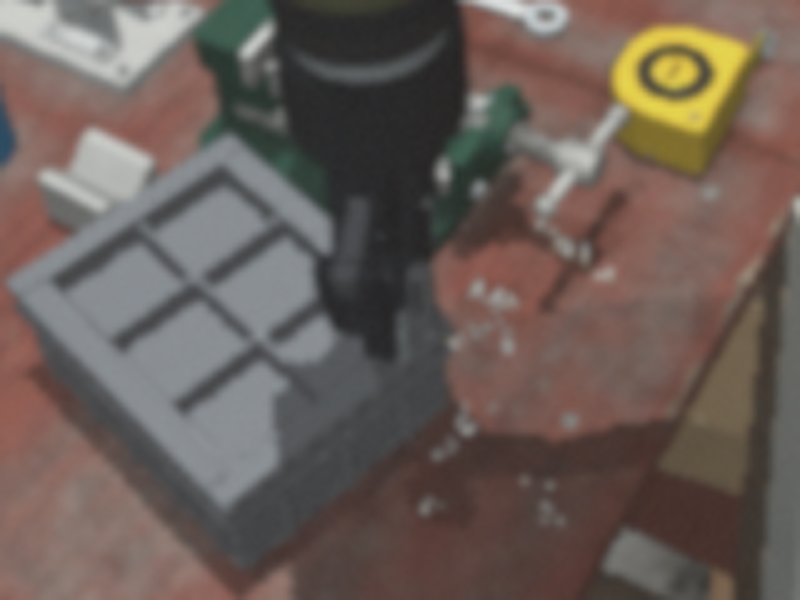

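Emit:
{"method": "apply_moves", "body": {
  "series": [
    [-0.0015,0.004,-0.0005,0,0.1],
    [-0.0015,0.004,-0.0005,0,-0.3],
    [-0.0015,0.004,-0.0005,0,-1],
    [-0.0015,0.004,-0.0005,0,-1],
    [-0.0015,0.004,-0.0005,0,-1],
    [-0.0015,0.004,-0.0005,0,-1],
    [-0.0015,0.004,-0.0005,0,-1]
  ],
  "force": 25
}}

```text
time: 4.45
ee_pos: [504.6, 359.1, 65.9]
eef_rot: [-1.551, -0.274, 0.265]
force: [0.4, -1.0, 2.0]
gripper_width: 9.9
```

```bash
python3 - <<'E'
from h import *
s=r.read_state();print(s)
im=r.get_image("wrist"); cv2.imwrite(f"pics/wrist3.png",im["pixels"])
E
```

```text
{'time': 4.45, 'joint_positions': array([ 0.62,  0.52, -0.18,  0.86, -0.  ,  0.27]), 'qvel': array([-0., -0.,  0., -0., -0.,  0.]), 'joint_torque': array([  0.13, -50.56,  22.2 ,  -0.39,   0.13,  -0.02]), 'ee_pos': array([504.56, 359.09,  65.86]), 'eef_rot': array([-1.55, -0.27,  0.27]), 'force': array([ 0.39, -0.96,  1.99]), 'torque': array([-0.21,  0.09, -0.02]), 'gripper_width': 9.940704313300413}
```

View pics/wrist3.png

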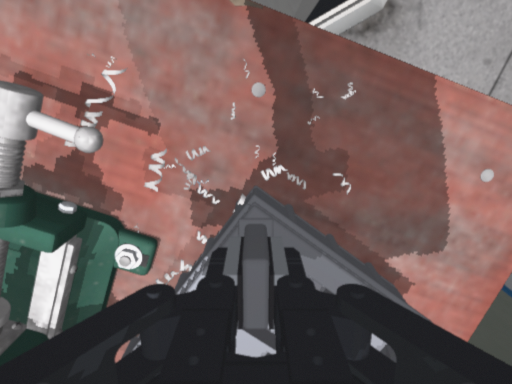

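Emit:
{"method": "apply_moves", "body": {
  "series": [
    [0.0002,-0.002,0,0,-1],
    [0.0006,-0.004,0,0,-1],
    [0.0009,-0.006,0,0,-1],
    [0.0013,-0.008,0,0,-1],
    [0.0017,-0.01,0,0,-1],
    [0.0021,-0.012,0,0,-1],
    [0.0021,-0.012,0,0,-1]
  ],
  "force": 25
}}

```text
time: 5.38
ee_pos: [506.5, 359.8, 78.9]
eef_rot: [-1.551, -0.274, 0.265]
force: [-1.3, -1.3, -0.8]
gripper_width: 9.4
```

```bash
cat > look.py <<'E'
from h import *
import sys
t=sys.argv[1]
s=r.read_state();print(s["time"],s["ee_pos"],s["force"],s["torque"],s["gripper_width"])
im=r.get_image("side"); cv2.imwrite(f"pics/side{t}.png",im["pixels"])
P=cloud(im)
# plane fit to tray surface by RANSAC
c=im["pixels"][200:350,120:320];cv2.imwrite(f"pics/side{t}z.png",cv2.resize(c,None,fx=4,fy=4,interpolation=2))
x=np.array([.955,-.296]);y=np.array([.296,.955])
q=(P[...,:2]-np.array([583,389])); a=q@x;b=q@y
# rim along +y and -x etc: flange strips
for nm,m in {"+y rim":(b>57)&(b<64)&(abs(a)<80),"+x rim":(a>76)&(a<84)&(abs(b)<60)}.items():
    m=m&(P[...,2]>30)&(P[...,2]<150); Q=P[m]; aa=(a if nm[1]=="y" else b)[m]
    if len(Q)<10: print(nm,len(Q));continue
    k=np.abs(Q[:,2]-np.median(Q[:,2]))<25
    for _ in range(5):
        f=np.polyfit(aa[k],Q[k,2],1); k=np.abs(Q[:,2]-np.polyval(f,aa))<4
    print(nm,k.sum(),"slope deg",np.degrees(np.arctan(f[0])),"mid z",f[1])
E
python3 look.py 4
```

```text
5.375 [506.51 359.82  78.86] [-1.26 -1.33 -0.82] [-0.29  0.45  0.12] 9.44346983527032
+y rim 62 slope deg -0.2681047219162717 mid z 53.68903740190777
+x rim 112 slope deg -1.9014939259685557 mid z 60.87859744395955
```

View pics/side4z.png

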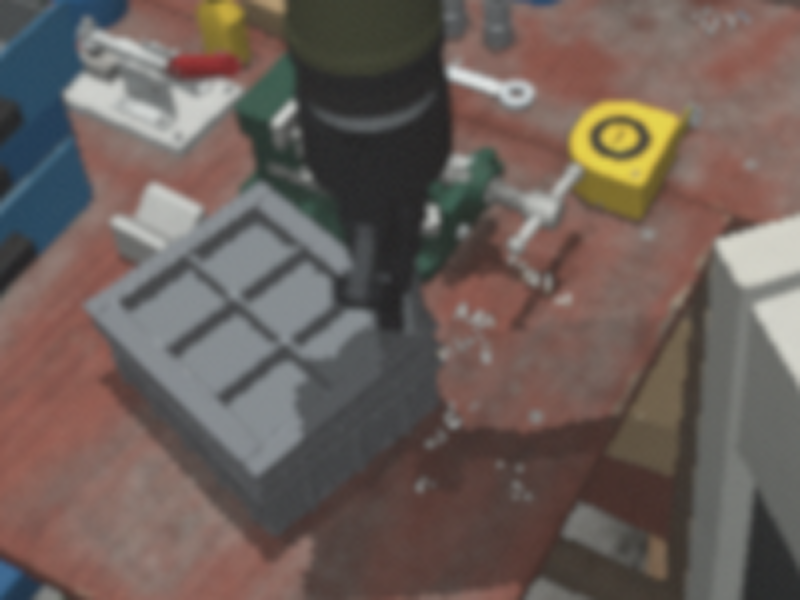

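```bash
cat > lookw.py <<'E'
from h import *
import sys
t=sys.argv[1]
im=r.get_image("wrist"); cv2.imwrite(f"pics/wrist{t}.png",im["pixels"])
P=cloud(im); s=r.read_state(); R=Ro.from_rotvec(s["eef_rot"]).as_matrix()
q=(P-s["ee_pos"]); a=q@R[:,0]; c=q@R[:,2]
print("ear profile: a(along tool x) -> z top relative to TCP")
for lo in range(-30,-10,2)	:
    m=(abs(c)<4)&(a>=lo)&(a<lo+2)&(P[...,2]>20); 
    if m.any(): print(lo+1,np.round(np.median(P[m][:,2])-s["ee_pos"][2],1),m.sum())
E
python3 lookw.py 4
```

```text
ear profile: a(along tool x) -> z top relative to TCP
-27 -25.0 1
-25 -24.8 78
-23 -24.2 160
-21 -23.5 154
-19 -6.0 135
-17 3.5 335
-15 22.7 539
-13 78.2 859
-11 73.3 368
```

View pics/wrist4.png

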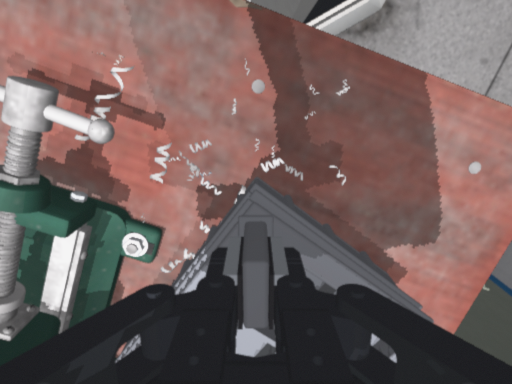

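Emit:
{"method": "apply_moves", "body": {
  "series": [
    [0.0005,-0.002,0,0,-1],
    [0.001,-0.004,0,0,-1],
    [0.0015,-0.006,0,0,-1],
    [0.002,-0.008,0,0,-1],
    [0.0025,-0.01,0,0,-1],
    [0.003,-0.012,0,0,-1],
    [0.003,-0.012,0,0,-1]
  ],
  "force": 25
}}

```text
time: 6.35
ee_pos: [509.9, 361.5, 91.3]
eef_rot: [-1.55, -0.276, 0.264]
force: [-0.1, -0.1, -2.0]
gripper_width: 9.5
```

```bash
python3 look.py 5; python3 lookw.py 5
```

```text
6.35 [509.94 361.47  91.32] [-0.06 -0.07 -1.96] [-0.04  0.11 -0.01] 9.478534506711553
+y rim 201 slope deg -4.242511424557717 mid z 72.85299265371168
+x rim 123 slope deg -2.7223552972403864 mid z 69.87523099119277
ear profile: a(along tool x) -> z top relative to TCP
-29 -43.4 36
-27 -38.1 85
-25 -36.4 112
-23 -7.9 118
-21 -6.7 124
-19 -5.1 148
-17 4.8 385
-15 22.8 502
-13 78.3 820
-11 73.6 412
```

View pics/side5z.png

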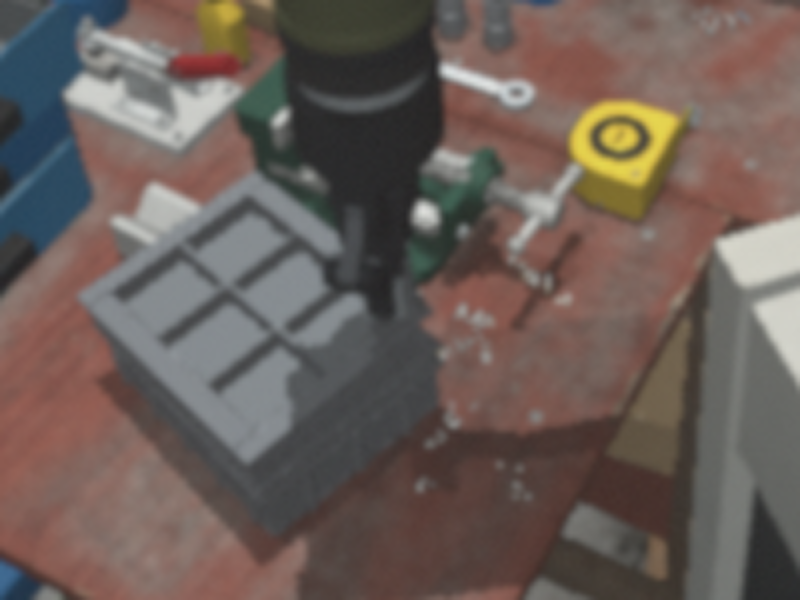

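View pics/wrist5.png

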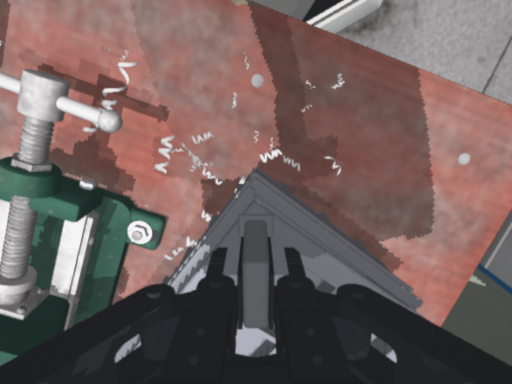

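Emit:
{"method": "apply_moves", "body": {
  "series": [
    [-0.0008,0.003,0,0,-1],
    [-0.0016,0.007,0,0,-1],
    [-0.0026,0.011,0,0,-1],
    [-0.0035,0.015,0,0,-1],
    [-0.0042,0.019,0,0,-1],
    [-0.0048,0.022,0,0,-1],
    [-0.0054,0.024,0,0,-1],
    [-0.0057,0.026,0,0,-1],
    [-0.0057,0.027,0,0,-1],
    [-0.0057,0.027,0,0,-1]
  ],
  "force": 25
}}

```text
time: 7.7
ee_pos: [504.5, 358.4, 66.6]
eef_rot: [-1.552, -0.276, 0.263]
force: [-5.5, -8.0, 18.8]
gripper_width: 9.4
```

```bash
python3 look.py 6; python3 lookw.py 6
```

```text
7.7 [504.47 358.36  66.6 ] [-5.49 -8.02 18.82] [-1.71  0.84 -0.06] 9.371700445177341
+y rim 70 slope deg -0.06318804719557687 mid z 53.67987433623522
+x rim 128 slope deg 1.8426765299098822 mid z 66.56013259107021
ear profile: a(along tool x) -> z top relative to TCP
-23 -13.8 48
-21 -12.9 130
-19 -9.7 121
-17 18.6 235
-15 13.5 675
-13 78.2 874
-11 73.0 348
```

View pics/side6z.png

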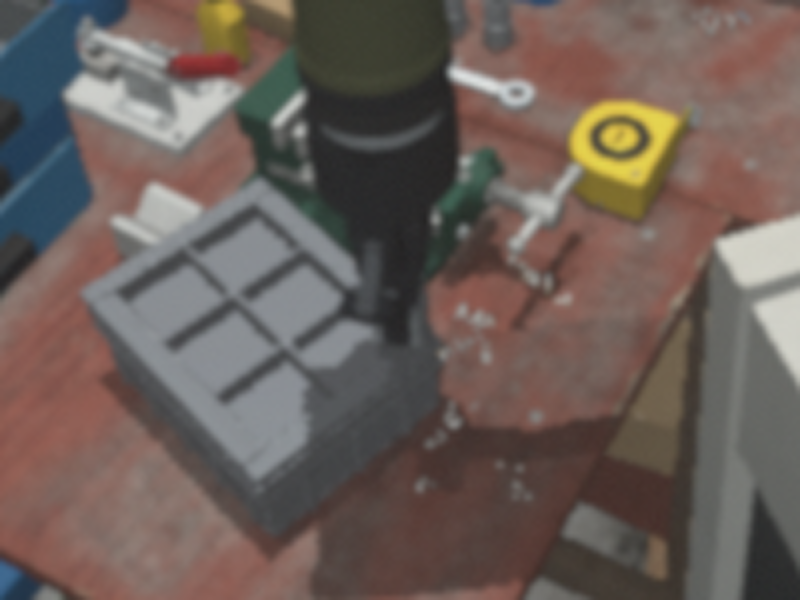

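Emit:
{"method": "apply_moves", "body": {
  "series": [
    [0,-0.001,0,0,-1],
    [0,-0.002,0,0,-0.3],
    [0,-0.002,0,0,0],
    [0,-0.002,0,0,0],
    [0,-0.04,0,0,0],
    [0,-0.09,0,0,0],
    [-0.03,-0.13,0,0,0],
    [-0.03,-0.13,0,0,0]
  ]
}}

```text
time: 8.8
ee_pos: [475.7, 348.9, 200.1]
eef_rot: [-1.549, -0.281, 0.259]
force: [0.5, 0.6, -0.9]
gripper_width: 42.5
```

```bash
cat > fit.py <<'E'
from h import *
import sys
t=sys.argv[1]
s=r.read_state();print(s["time"],s["ee_pos"],s["force"],s["gripper_width"])
for n in sys.argv[2:]:
    im=r.get_image(n); cv2.imwrite(f"pics/{n}{t}.png",im["pixels"]); P=cloud(im)
    x=np.array([.955,-.296]);y=np.array([.296,.955]); q=P[...,:2]-np.array([583,389]); a=q@x;b=q@y
    for nm,m in {"+y":(abs(b-60)<3)&(abs(a)<78),"-y":(abs(b+60)<3)&(a>-35)&(a<78),"+x":(abs(a-80)<3)&(abs(b)<58),"-x":(abs(a+80)<3)&(b>-20)&(b<58)}.items():
        m=m&(P[...,2]>53)&(P[...,2]<100); Q=P[m]; aa=(a if nm[1]=="y" else b)[m]
        if len(Q)<25: print(n,nm,len(Q)); continue
        k=np.ones(len(Q),bool)
        for _ in range(8): f=np.polyfit(aa[k],Q[k,2],1); k=np.abs(Q[:,2]-np.polyval(f,aa))<3
        print(n,nm,k.sum(),"slope %.1f mid %.1f"%(np.degrees(f[0]),f[1]))
E
python3 fit.py 7 side wrist
```

```text
8.8 [475.68 348.9  200.14] [ 0.54  0.57 -0.95] 42.519641715236084
side +y 172 slope 3.4 mid 65.0
side -y 80 slope 3.4 mid 62.6
side +x 87 slope 1.2 mid 68.5
side -x 95 slope 0.8 mid 59.3
wrist +y 110 slope 3.6 mid 65.5
wrist -y 208 slope 3.1 mid 63.3
wrist +x 0
wrist -x 378 slope 1.0 mid 59.6
```

View pics/wrist7.png

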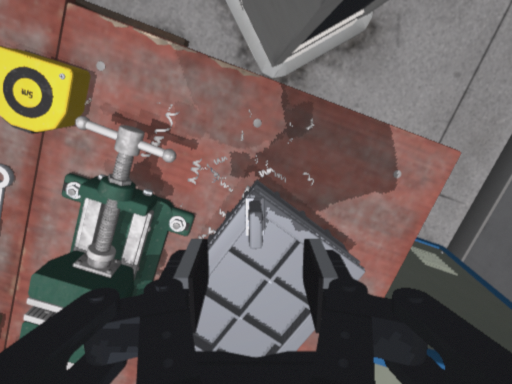

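Emit:
{"method": "apply_moves", "body": {
  "series": [
    [0.05,0,-0.01,0,-1],
    [0.11,0,-0.02,0,-1],
    [0.165,0,-0.037,0,-1],
    [0.183,0.04,-0.037,0,-1],
    [0.183,0.09,-0.037,0,-1],
    [0.183,0.118,-0.037,0,-1],
    [0.183,0.126,-0.037,0,-1],
    [0.183,0.131,-0.037,0,-1],
    [0.183,0.135,-0.037,0,-1],
    [0.183,0.139,-0.037,0,-1],
    [0.183,0.142,-0.037,0,-1],
    [0.183,0.142,-0.037,0,-1]
  ]
}}

```text
time: 10.4
ee_pos: [662.2, 376.3, 60.1]
eef_rot: [-1.55, -0.28, 0.26]
force: [-3.2, -2.0, 11.5]
gripper_width: 0.1
```

```bash
python3 fit.py 8 side
```

```text
10.4 [662.23 376.26  60.06] [-3.23 -2.04 11.51] 0.0872847169262929
side +y 171 slope -0.5 mid 57.9
side -y 83 slope 0.2 mid 58.0
side +x 71 slope 0.2 mid 57.5
side -x 94 slope -0.0 mid 58.3
```

View pics/side8.png

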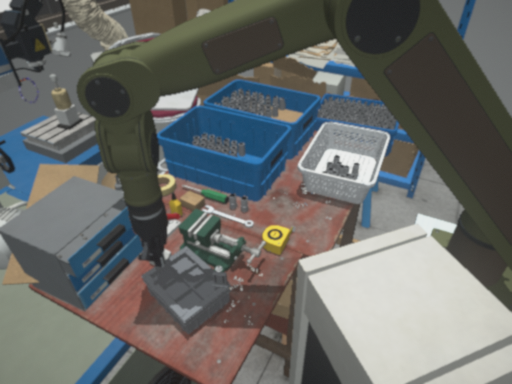

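Emit:
{"method": "apply_moves", "body": {
  "series": [
    [0,-0.03,0,0,-1],
    [0,-0.09,0,0,-0.5],
    [-0.05,-0.12,0.01,0,0],
    [-0.11,-0.13,0.02,0,0],
    [-0.16,-0.13,0.037,0,0],
    [-0.18,-0.13,0.037,0,0],
    [-0.18,-0.13,0.037,0,0],
    [-0.18,-0.13,0.037,0,0]
  ],
  "force": 20
}}

```text
time: 11.45
ee_pos: [480.0, 350.2, 188.3]
eef_rot: [-1.549, -0.282, 0.257]
force: [0.6, -0.0, -0.1]
gripper_width: 42.6
```

```bash
python3 fit.py 9 wrist; python3 - <<'E'
from h import *
im=r.get_image("wrist");P=cloud(im);s=r.read_state()
m=(P[...,0]>480)&(P[...,0]<535)&(P[...,1]>335)&(P[...,1]<385)&(P[...,2]>93)&(P[...,2]<104);Q=P[m]
rc=cv2.minAreaRect(Q[:,:2].astype(np.float32));print(len(Q),np.median(Q[:,2]),rc)
R=Ro.from_rotvec(s["eef_rot"]).as_matrix();print(R)
q=Q-s["ee_pos"];print("tool coords of ear top: x range",np.percentile(q@R[:,0],[1,50,99]),"z",np.percentile(q@R[:,2],[1,50,99]), s["ee_pos"])
E
```

```text
11.45 [480.02 350.19 188.32] [ 0.59 -0.01 -0.11] 42.633314683668566
wrist +y 120 slope 0.0 mid 58.4
wrist -y 200 slope 0.5 mid 58.7
wrist +x 11
wrist -x 504 slope -0.1 mid 58.4
529 96.22133393259291 ((504.17950439453125, 358.1701354980469), (29.967287063598633, 10.984305381774902), 19.2984676361084)
[[ 0.94  0.01 -0.34]
 [ 0.34  0.01  0.94]
 [ 0.01 -1.    0.  ]]
tool coords of ear top: x range [ 9.36 22.91 38.26] z [-6.05 -0.93  4.28] [480.13 350.01 187.72]
```

View pics/wrist9.png

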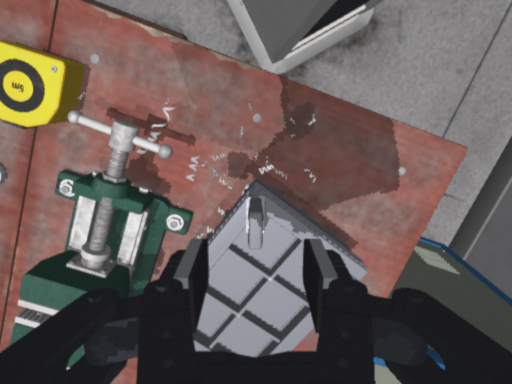

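Emit:
{"method": "apply_moves", "body": {
  "series": [
    [0.009,0.05,-0.001,0,0],
    [0.009,0.09,-0.001,0,0],
    [0.009,0.104,-0.001,0,0],
    [0.009,0.106,-0.001,0,-0.3],
    [0.009,0.106,-0.001,0,-1],
    [0.009,0.106,-0.001,0,-1],
    [0.009,0.106,-0.001,0,-1],
    [0.009,0.106,-0.001,0,-1],
    [0.009,0.106,-0.001,0,-1]
  ],
  "force": 20
}}

```text
time: 12.68
ee_pos: [491.6, 353.9, 83.4]
eef_rot: [-1.547, -0.283, 0.255]
force: [1.0, 1.5, 5.6]
gripper_width: 9.2
```

```bash
python3 fit.py 10 wrist
```

```text
12.675 [491.57 353.86  83.37] [0.98 1.52 5.61] 9.22079120586717
wrist +y 0
wrist -y 0
wrist +x 0
wrist -x 244 slope -0.4 mid 58.3
```

View pics/wrist10.png

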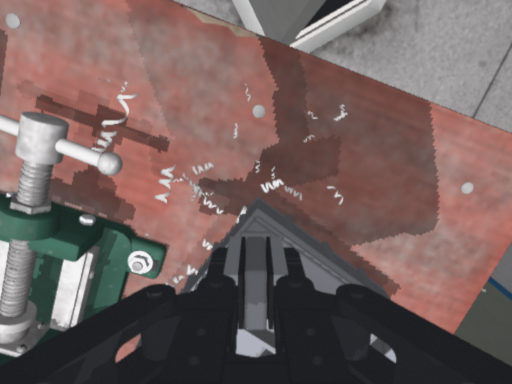

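Emit:
{"method": "apply_moves", "body": {
  "series": [
    [0.0004,-0.002,0,0,-1],
    [0.0008,-0.004,0,0,-1],
    [0.0012,-0.006,0,0,-1],
    [0.0016,-0.008,0,0,-1],
    [0.002,-0.01,0,0,-1],
    [0.0024,-0.012,0,0,-1],
    [0.0029,-0.014,0,0,-1],
    [0.0034,-0.016,0,0,-1],
    [0.004,-0.018,0,0,-1],
    [0.0045,-0.02,0,0,-1],
    [0.0045,-0.02,0,0,-1]
  ],
  "force": 20
}}

```text
time: 14.1
ee_pos: [496.0, 355.8, 103.9]
eef_rot: [-1.546, -0.284, 0.255]
force: [0.1, -0.4, -1.1]
gripper_width: 9.1
```

```bash
python3 fit.py 11 side; python3 lookw.py 11
```

```text
14.1 [496.   355.82 103.94] [ 0.05 -0.43 -1.12] 9.109260565687698
side +y 155 slope -5.0 mid 65.2
side -y 66 slope -5.1 mid 72.9
side +x 85 slope -3.8 mid 62.1
ear profile: a(along tool x) -> z top relative to TCP
-17 -62.7 3
-15 -50.8 36
-13 78.2 784
-11 73.0 431Traceback (most recent call last):
  File "fit.py", line 12, in <module>
    for _ in range(8): f=np.polyfit(aa[k],Q[k,2],1); k=np.abs(Q[:,2]-np.polyval(f,aa))<3
                         ~~~~~~~~~~^^^^^^^^^^^^^^^^
    raise TypeError("expected non-empty vector for x")
TypeError: expected non-empty vector for x
```

View pics/wrist11.png

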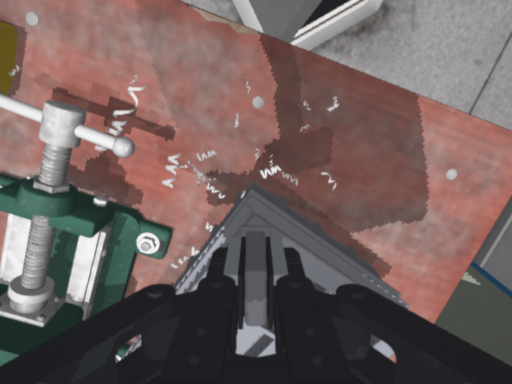

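Emit:
{"method": "apply_moves", "body": {
  "series": [
    [0.0006,-0.002,0,0,-1],
    [0.0012,-0.004,0,0,-1],
    [0.0018,-0.006,0,0,-1],
    [0.0024,-0.008,0,0,-1],
    [0.003,-0.01,0,0,-1],
    [0.0037,-0.012,0,0,-1],
    [0.0043,-0.014,0,0,-1],
    [0.0043,-0.014,0,0,-1],
    [0.0043,-0.014,0,0,-1]
  ],
  "force": 20
}}

```text
time: 15.32
ee_pos: [499.5, 356.8, 117.6]
eef_rot: [-1.547, -0.284, 0.255]
force: [0.6, -0.1, -1.8]
gripper_width: 9.2
```

```bash
sed -i 's/        for _ in range(8).*/        for _ in range(8):\n            if k.sum()<5: f=[0,0];break\n            f=np.polyfit(aa[k],Q[k,2],1); k=np.abs(Q[:,2]-np.polyval(f,aa))<(8 if _<3 else 3)/' fit.py; python3 fit.py 12 side; python3 -c "
import cv2;c=cv2.imread('pics/side12.png')[200:350,120:320];cv2.imwrite('pics/side12z.png',cv2.resize(c,None,fx=4,fy=4,interpolation=2))"
```

```text
15.325 [499.49 356.85 117.64] [ 0.62 -0.13 -1.82] 9.189525532875681
side +y 157 slope -4.6 mid 79.4
side -y 44 slope -4.9 mid 86.8
side +x 95 slope -3.4 mid 76.4
side -x 0 slope 0.0 mid 0.0
```

View pics/side12z.png

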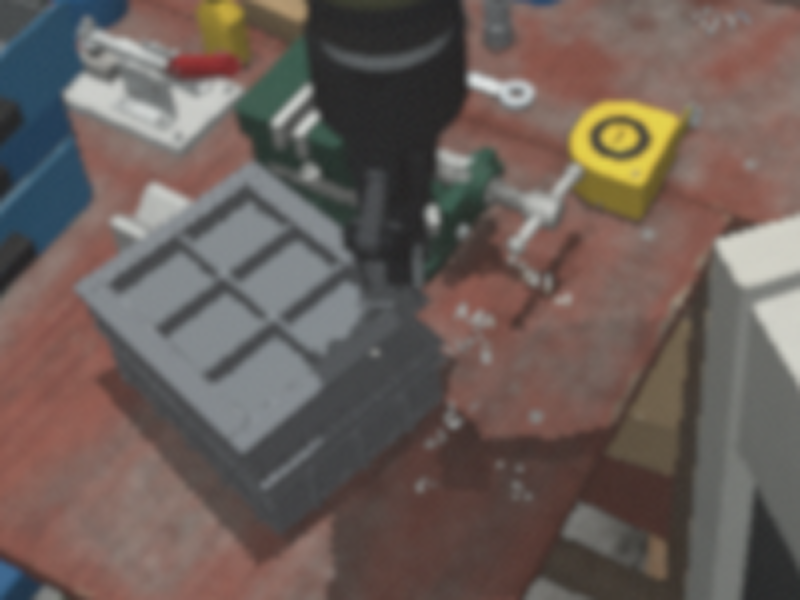

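Emit:
{"method": "apply_moves", "body": {
  "series": [
    [0,0,0,0,-0.81],
    [0,0,0,0,-0.8]
  ],
  "force": 20
}}

```text
time: 15.62
ee_pos: [499.4, 356.8, 117.5]
eef_rot: [-1.547, -0.283, 0.255]
force: [0.5, -0.1, -0.9]
gripper_width: 9.1
```

```bash
python3 -c "
from h import *
s=r.read_state();p=np.array([-.336,.942,0]);print(s['ee_pos'],s['force'],s['torque'],s['torque']@p,s['gripper_width'])"; python3 fit.py 13 side
```

```text
[499.42 356.8  117.54] [ 0.49 -0.14 -0.91] [-0.06  0.14 -0.  ] 0.15046139443600592 9.077059176895869
15.625 [499.42 356.8  117.54] [ 0.49 -0.14 -0.91] 9.077059176895869
side +y 162 slope -4.8 mid 79.2
side -y 42 slope -5.3 mid 86.7
side +x 83 slope -3.6 mid 76.1
side -x 0 slope 0.0 mid 0.0
```

Emit:
{"method": "apply_moves", "body": {
  "series": [
    [0,0,0,0,-0.792],
    [0,0,0,0,-0.788]
  ],
  "force": 20
}}

```text
time: 15.92
ee_pos: [499.4, 356.8, 117.5]
eef_rot: [-1.547, -0.284, 0.255]
force: [0.0, 0.1, -1.6]
gripper_width: 9.2
```

```bash
python3 fit.py 14 side
```

```text
15.925 [499.39 356.81 117.54] [ 0.04  0.1  -1.56] 9.168130451983394
side +y 158 slope -4.9 mid 79.3
side -y 42 slope -5.4 mid 87.1
side +x 83 slope -3.3 mid 76.0
side -x 0 slope 0.0 mid 0.0
```

Emit:
{"method": "apply_moves", "body": {
  "series": [
    [0,0,0,0,-0.782],
    [0,0,0,0,-0.778]
  ],
  "force": 20
}}

```text
time: 16.23
ee_pos: [499.5, 356.8, 117.6]
eef_rot: [-1.547, -0.284, 0.255]
force: [0.3, -0.1, -0.4]
gripper_width: 9.5
```

```bash
python3 fit.py 15 side
```

```text
16.225 [499.48 356.79 117.6 ] [ 0.25 -0.13 -0.44] 9.54333864915902
side +y 153 slope -7.6 mid 72.4
side -y 57 slope -7.3 mid 83.6
side +x 91 slope -5.3 mid 67.6
side -x 3 slope 0.0 mid 0.0
```

Emit:
{"method": "apply_moves", "body": {
  "series": [
    [0,0,0,0,-0.778],
    [0,0,0,0,-0.775]
  ],
  "force": 20
}}

```text
time: 16.52
ee_pos: [499.5, 356.8, 117.6]
eef_rot: [-1.547, -0.284, 0.255]
force: [-0.1, -0.3, -2.1]
gripper_width: 10.0
```

```bash
python3 fit.py 16 side;python3 -c "
import cv2;c=cv2.imread('pics/side16.png')[200:350,120:320];cv2.imwrite('pics/side16z.png',cv2.resize(c,None,fx=4,fy=4,interpolation=2))"
```

```text
16.525 [499.52 356.78 117.62] [-0.07 -0.28 -2.15] 9.973685132209472
side +y 150 slope -8.6 mid 69.9
side -y 60 slope -7.7 mid 82.1
side +x 78 slope -5.9 mid 64.5
side -x 2 slope 0.0 mid 0.0
```

View pics/side16z.png

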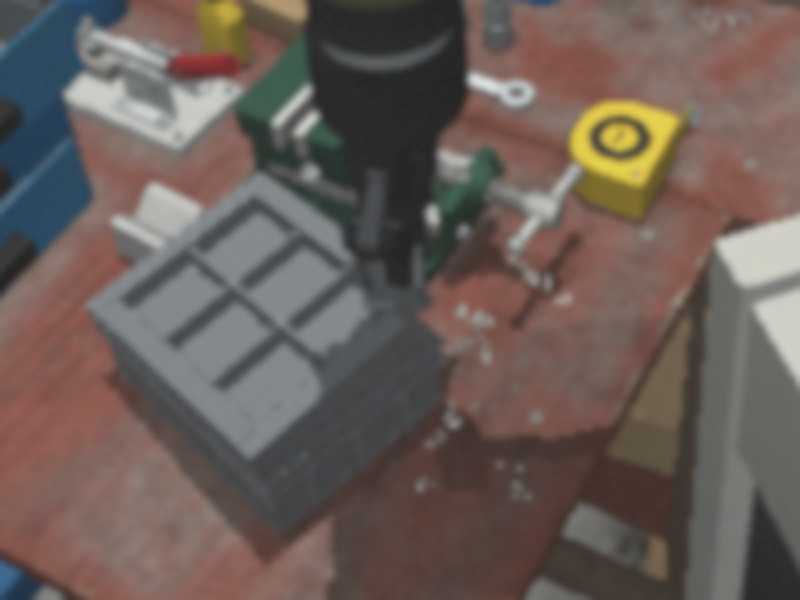

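Emit:
{"method": "apply_moves", "body": {
  "series": [
    [0,0,0,0,-1],
    [0,0,0,0,-1],
    [-0.001,0.003,0,0,-1],
    [-0.002,0.006,0,0,-1],
    [-0.003,0.009,0,0,-1],
    [-0.004,0.012,0,0,-1],
    [-0.005,0.015,0,0,-1],
    [-0.0055,0.018,0,0,-1],
    [-0.0055,0.018,0,0,-1]
  ],
  "force": 20
}}

```text
time: 17.7
ee_pos: [494.9, 355.0, 99.5]
eef_rot: [-1.547, -0.284, 0.255]
force: [0.6, -1.0, 0.7]
gripper_width: 9.3
```

```bash
python3 fit.py 17 side
```

```text
17.7 [494.88 354.99  99.48] [ 0.61 -1.    0.73] 9.34542112487504
side +y 163 slope -4.4 mid 63.9
side -y 60 slope -3.9 mid 68.2
side +x 78 slope -2.6 mid 60.2
side -x 94 slope -2.7 mid 72.7
```

Emit:
{"method": "apply_moves", "body": {
  "series": [
    [-0.0008,0.003,0,0,-1],
    [-0.0012,0.006,0,0,-1],
    [-0.0012,0.006,0,0,-1]
  ],
  "force": 20
}}

```text
time: 18.12
ee_pos: [492.7, 353.3, 93.1]
eef_rot: [-1.549, -0.281, 0.256]
force: [-1.9, -4.2, 4.3]
gripper_width: 9.2
```

Emit:
{"method": "apply_moves", "body": {
  "series": [
    [0,0,0,0,-1],
    [0,0,0,0,-1],
    [0,0,0,0,-1],
    [0,-0.003,0,0,-1],
    [0,-0.006,0,0,-1],
    [0,-0.009,0,0,-1],
    [0,-0.012,0,0,-1],
    [0,-0.018,0,0,-1],
    [0,-0.025,0,0,-1],
    [0,-0.03,0,0,-1],
    [0,-0.03,0,0,-1]
  ],
  "force": 110
}}

```text
time: 19.5
ee_pos: [492.4, 353.1, 123.8]
eef_rot: [-1.549, -0.282, 0.256]
force: [0.1, 0.6, -1.5]
gripper_width: 6.0
```

```bash
sed -i 's/P\[...,2\]<100)/P[...,2]<140)/' fit.py; python3 fit.py 18 side;python3 -c "
import cv2;c=cv2.imread('pics/side18.png')[200:350,120:320];cv2.imwrite('pics/side18z.png',cv2.resize(c,None,fx=4,fy=4,interpolation=2))"
```

```text
19.5 [492.39 353.09 123.75] [ 0.06  0.63 -1.53] 5.974590588041223
side +y 130 slope 0.0 mid 54.4
side -y 80 slope -5.4 mid 90.4
side +x 57 slope -2.5 mid 79.7
side -x 3 slope 0.0 mid 0.0
```

View pics/side18z.png

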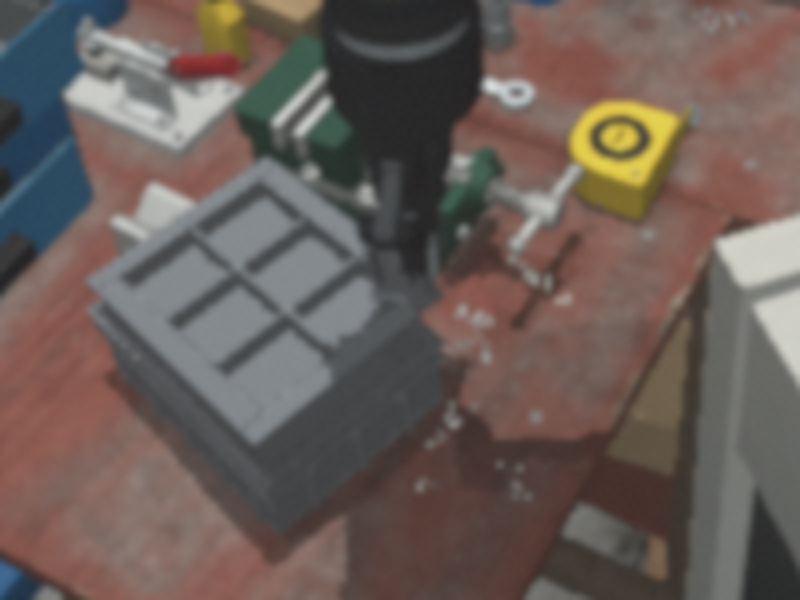

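Emit:
{"method": "apply_moves", "body": {
  "series": [
    [0,-0.01,0,0,-1],
    [0,-0.03,0,0,-1],
    [0,-0.055,0,0,-1],
    [0,-0.08,0,0,-1],
    [0,-0.105,0,0,-1],
    [0,-0.13,0,0,-1],
    [0,-0.155,0,0,-1],
    [0,-0.175,0,0,-1],
    [0,-0.19,0,0,-1],
    [0,-0.195,0,0,-1],
    [0,-0.195,0,0,-1]
  ]
}}

```text
time: 20.92
ee_pos: [489.3, 351.6, 318.5]
eef_rot: [-1.549, -0.282, 0.256]
force: [-0.4, -0.1, -2.8]
gripper_width: 6.5
```

```bash
python3 - <<'E'
from h import *
s=r.read_state();print(s["ee_pos"],s["force"],s["gripper_width"],s["torque"])
im=r.get_image("side");cv2.imwrite("pics/side19.png",im["pixels"])
im=r.get_image("wrist");cv2.imwrite("pics/wrist19.png",im["pixels"])
E
```

```text
[489.28 351.58 318.54] [-0.42 -0.14 -2.83] 6.460188202212481 [-0.04  0.12 -0.03]
```

View pics/side19.png

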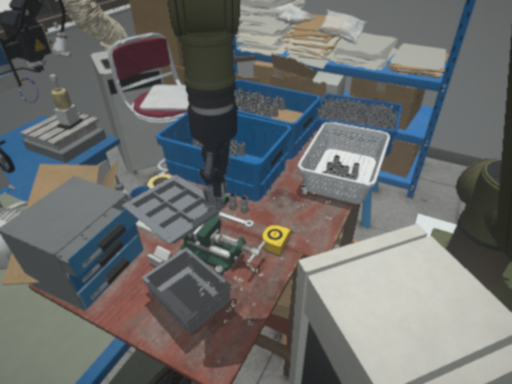

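View pics/wrist19.png

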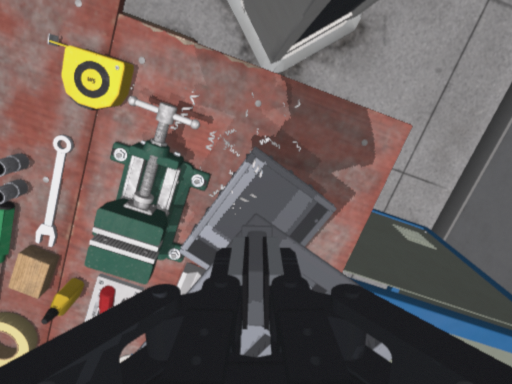

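Emit:
{"method": "apply_moves", "body": {
  "series": [
    [-0.005,0,-0.009,0,-1],
    [-0.015,0,-0.027,0,-1],
    [-0.029,0,-0.054,0,-1],
    [-0.045,0,-0.083,0,-1],
    [-0.061,0,-0.112,0,-1],
    [-0.076,0,-0.141,0,-1],
    [-0.092,0,-0.17,0,-1],
    [-0.106,0,-0.195,0,-1],
    [-0.117,0,-0.215,0,-1],
    [-0.122,0,-0.224,0,-1],
    [-0.122,0,-0.224,0,-1]
  ]
}}

```text
time: 22.4
ee_pos: [449.0, 98.9, 315.3]
eef_rot: [-1.55, -0.28, 0.256]
force: [0.8, -0.2, -1.6]
gripper_width: 6.3
```

```bash
python3 - <<'E'
from h import *
s=r.read_state();print(s["time"],s["ee_pos"],s["force"],s["gripper_width"],s["torque"],s["joint_positions"])
R=Ro.from_rotvec(s["eef_rot"]).as_matrix();print(R.T@(np.array([319,-280,290])-s["ee_pos"]))
E
```

```text
22.4 [449.02  98.93 315.31] [ 0.79 -0.15 -1.55] 6.306054931442534 [-0.03  0.14 -0.08] [ 0.21  0.11 -0.11  1.34  0.   -0.13]
[-249.78   20.89 -313.54]
```

Emit:
{"method": "apply_moves", "body": {
  "series": [
    [-0.01,0,-0.013,0,-1],
    [-0.028,0,-0.035,0,-1],
    [-0.053,0,-0.066,0,-1],
    [-0.08,0,-0.1,0,-1],
    [-0.108,0,-0.135,0,-1],
    [-0.136,0,-0.17,0,-1],
    [-0.164,0.005,-0.205,0,-1],
    [-0.19,0.01,-0.238,0,-1],
    [-0.215,0.015,-0.27,0,-1],
    [-0.235,0.02,-0.295,0,-1],
    [-0.246,0.02,-0.309,0,-1],
    [-0.25,0.02,-0.313,0,-1]
  ]
}}

```text
time: 23.9
ee_pos: [318.0, -280.4, 290.7]
eef_rot: [-1.55, -0.278, 0.256]
force: [0.6, 0.0, -1.8]
gripper_width: 6.0
```

Emit:
{"method": "apply_moves", "body": {
  "series": [
    [0,0.01,0,0,-1],
    [0,0.02,0,0,-1],
    [0,0.02,0,0,-1]
  ]
}}

```text
time: 24.28
ee_pos: [317.8, -279.0, 269.5]
eef_rot: [-1.548, -0.278, 0.258]
force: [-0.0, 0.1, -2.0]
gripper_width: 6.5
```

```bash
cat > final.py <<'E'
from h import *
import sys
t=sys.argv[1]
s=r.read_state();print(s["time"],s["ee_pos"],s["force"],s["gripper_width"],s["torque"]);R=Ro.from_rotvec(s["eef_rot"]).as_matrix()
im=r.get_image("scene");cv2.imwrite(f"pics/scene{t}.png",im["pixels"]);P=cloud(im)
for p in r.pinpoint(im,"tray_center")[:2]:print(p)
TC=s["ee_pos"]+np.array([90,32,-42])
m=(abs(P[...,0]-TC[0])<110)&(abs(P[...,1]-TC[1])<110)&(P[...,2]>125)&(P[...,2]<s["ee_pos"][2]-5)
Q=P[m];print(len(Q),np.percentile(Q[:,2],[1,50,99]))
best=None;g=np.random.default_rng(0)
for _ in range(1500):
    a=Q[g.choice(len(Q),3,False)];n=np.cross(a[1]-a[0],a[2]-a[0]);l=np.linalg.norm(n)
    if l<500: continue
    n/=l; n*=np.sign(n[2]); 
    if n[2]<.9: continue
    k=abs((Q-a[0])@n)<2
    if best is None or k.sum()>best[0]: best=(k.sum(),k)
q=Q[best[1]];c=q.mean(0);n=np.linalg.svd(q-c)[2][2];n*=np.sign(n[2])
print("plane inl",best[0],"tilt",np.degrees(np.arccos(n[2])),"n",n)
rc=cv2.minAreaRect(q[:,:2].astype(np.float32));print(rc)
z=c[2]-(n[:2]@(np.array(rc[0])-c[:2]))/n[2];print("top z at centre",z,"offset to mouth",np.array(rc[0])-[409,-248])
E
python3 final.py 20
```

```text
24.275 [ 317.82 -279.01  269.49] [-0.    0.14 -1.98] 6.510164840048557 [-0.03  0.22  0.07]
{'position': [272.3, 272.5], 'score': 0.65}
3151 [212.16 223.16 246.51]
plane inl 1397 tilt 6.253849079227934 n [0.11 0.02 0.99]
((428.0799865722656, -249.44094848632812), (92.05926513671875, 96.51993560791016), 71.39148712158203)
top z at centre 218.36130142169145 offset to mouth [19.08 -1.44]
```

```bash
ls pics/scene20.png
```

```text
pics/scene20.png
```

View pics/scene20.png

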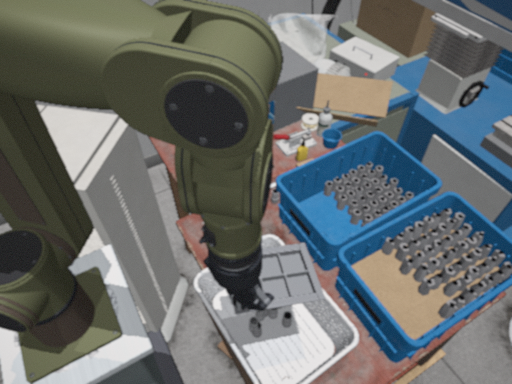

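Emit:
{"method": "apply_moves", "body": {
  "series": [
    [0,0.01,0,0,-1],
    [0,0.025,0,0,-1],
    [0,0.037,0,0,-1],
    [0,0.04,0,0,-1],
    [0,0.04,0,0,-1],
    [0,0.04,0,0,-1]
  ]
}}

```text
time: 25.12
ee_pos: [319.2, -279.6, 231.0]
eef_rot: [-1.55, -0.279, 0.256]
force: [0.1, -0.1, -1.2]
gripper_width: 6.1
```

```bash
python3 final.py 21; python3 - <<'E'
from h import *
im=r.get_image("side");cv2.imwrite("pics/side21.png",im["pixels"]);P=cloud(im)
print("pin side",[(p["score"],p["position"],onplane(im,*p["position"],178)) for p in r.pinpoint(im,"tray_center")[:2]])
m=(P[...,0]>270)&(P[...,0]<540)&(P[...,1]>-380)&(P[...,1]<-130)&(P[...,2]>115)&(P[...,2]<215)
Q=P[m];print(len(Q));rc=cv2.minAreaRect(Q[:,:2].astype(np.float32));print(rc,cv2.boxPoints(rc))
i2=r.get_image("scene");print("pin scene",[(p["score"],onplane(i2,*p["position"],178)) for p in r.pinpoint(i2,"tray_center")[:2]])
P=cloud(i2);m=(P[...,0]>270)&(P[...,0]<560)&(P[...,1]>-380)&(P[...,1]<-130)&(P[...,2]>150)&(P[...,2]<195)
Q=P[m];rc=cv2.minAreaRect(Q[:,:2].astype(np.float32));print(rc,cv2.boxPoints(rc))
# stack
P=cloud(im);m=(P[...,0]>470)&(P[...,0]<700)&(P[...,1]>290)&(P[...,1]<490)&(P[...,2]>50)&(P[...,2]<64)
Q=P[m];print("stack",cv2.minAreaRect(Q[:,:2].astype(np.float32)),np.median(Q[:,2]))
E
```

```text
25.125 [ 319.19 -279.64  230.95] [ 0.13 -0.1  -1.21] 6.149568917603109 [-0.06  0.13 -0.02]
{'position': [272.9, 285.7], 'score': 0.55}
2978 [173.55 184.41 207.91]
plane inl 1336 tilt 6.307721430879266 n [0.11 0.02 0.99]
((428.8829040527344, -249.9171142578125), (93.0506362915039, 96.99734497070312), 72.02173614501953)
top z at centre 180.01121633749747 offset to mouth [19.88 -1.92]
pin side [(0.65, [349.7, 122.7], array([ 413.55, -269.73,  178.  ])), (0.41, [377.2, 113.6], array([ 351.77, -368.11,  178.  ]))]
1271
((407.6941223144531, -244.9097900390625), (131.3289794921875, 169.2678985595703), 72.1792221069336) [[ 307.03 -281.52]
 [ 468.17 -333.33]
 [ 508.36 -208.3 ]
 [ 347.22 -156.49]]
pin scene []
((435.4231262207031, -255.1443634033203), (128.22950744628906, 111.3375244140625), 70.75529479980469) [[ 361.73 -297.33]
 [ 466.85 -334.02]
 [ 509.11 -212.96]
 [ 404.   -176.26]]
stack ((581.848876953125, 387.9192810058594), (128.92930603027344, 170.89114379882812), 73.49429321289062) 53.6794038989281
```

View pics/side21.png

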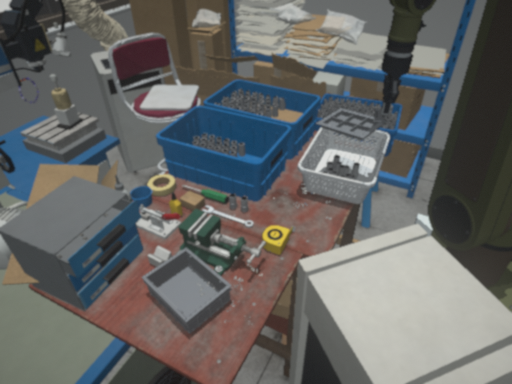

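View pics/scene21.png

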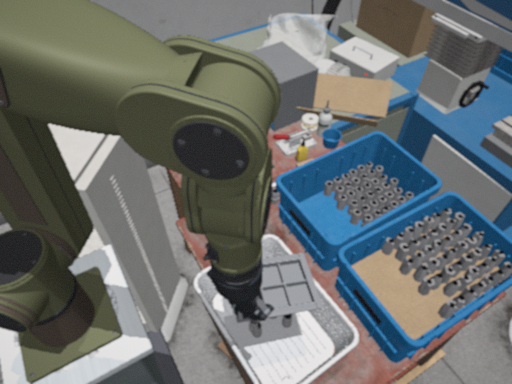

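Emit:
{"method": "apply_moves", "body": {
  "series": [
    [0,0,0,0,-1],
    [0,0,0,0,-1],
    [0,0,0,0,-1],
    [0,0,0,0,-1]
  ]
}}

```text
time: 25.92
ee_pos: [319.0, -279.5, 230.7]
eef_rot: [-1.549, -0.279, 0.256]
force: [-0.2, -0.4, -1.4]
gripper_width: 6.3
```

```bash
python3 final.py 22 && python3 -c "
from bench import r
print(r.read_state()['qvel']); print(r.finish_job())"
```

```text
25.925 [ 318.98 -279.48  230.72] [-0.23 -0.39 -1.45] 6.283937494705475 [-0.09  0.11 -0.03]
{'position': [271.6, 283.1], 'score': 0.86}
2977 [173.34 184.28 207.84]
plane inl 1297 tilt 6.227809176091241 n [0.11 0.02 0.99]
((428.9263916015625, -250.2447509765625), (92.55998992919922, 96.43832397460938), 71.36102294921875)
top z at centre 179.77671562827183 offset to mouth [19.93 -2.24]
[ 0.00034765 -0.00049156 -0.00039611 -0.00061742 -0.00084429 -0.00059871]
the job is handed in; nothing more can be done
None
```

I peeled the top tray off by its ear and handed the job in at about 26 s, with the tray held still over the middle of the basket. The job reports no verdict, so what follows is from my own measurements.

**Peel:** The first attempt failed: the grip was too stiff and the far corner popped out at only about 5° of tilt. I set the tray back and pressed it into its snaps with closed fingers. I then gripped just the outer top corner of the ear at 20 N and tipped it again. The far corner popped loose again at about 6°. I eased the grip slightly so the tray swung down until that corner rested on the stack. The depth images then showed:
- about 10° of tilt;
- the tray's middle about 18 mm above where it started;
- the far corner at its seated height.

I lowered the tray to reduce the tilt, squeezed at 110 N, lifted it clear and carried it over the basket.

**Last checks:**
- **Position:** the tray's centre was about 3 mm from the basket's middle in the side view. The scene camera gave about 20 mm, but the arm hid part of the tray there; both are within the 40 mm limit.
- **Height:** the flange was about 80 mm above the rim, clear of the basket and the stack.
- **Level and still:** the tilt was about 6.2°, steady over the last two looks, so within the limit but not perfectly flat. The arm was at rest.
- **Stack:** it measured within about 2 mm of its starting place.
- **Loose items:** the tape measure, spanner and V-block looked undisturbed in the last pictures; I did not measure them.
- **Grip reading:** the fingers read about 6 mm on the 10 mm ear at 110 N. I did not find out why, but the tray did not slip during the carry.

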